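# Hang a parts bin on a wall cleat

### The job

Pick up the parts bin that has the slanted metal strip on its back and hang it on the cleat of the upright board. Tilt it clearly (about 20 degrees, its bottom swung out from the board) while you bring the strip down behind the cleat's lip, then let the bottom swing in and the bin drop fully home, so that it hangs plumb, with its whole strip on the cleat. Let go of it and leave the other things on the bench where they are.

Things in the scene. Friction and masses are not known exactly. Their poses are not given: they have to be found in the camera images.
- bin_center (a point): Bin to hang: open plastic parts bin, 100 mm deep (x), 120 wide (y), walls 60 high, 4 thick, 0.2-0.4 kg, upright on the bench; the only thing with a strip on its back. Point in the middle of the body, 40 mm above its underside. +x to the rear (strip side, to face the board), z up, y across. The back wall (outer face 50 mm behind this point) is 105 mm high.
- bin_tab (a point): Where to grip: middle of the flat tab on the bin's front wall, leaning outward (-x) 35 degrees from vertical; 8 mm thick, 60 wide (y), 58 long: 34 below this point, 24 above, along the slope. Fingers pointing down and to the bin's rear, 35 degrees from vertical, closing square to the tab, take it flat. 67.5 mm before the bin's middle, 86 above its underside; bin's axes.
- strip_tip (a point): Middle of the lower free edge of the bin's rear strip: flat steel, 5 mm thick, 110 wide (y), 45 long, running from the top of the back wall to the rear and down at 60 degrees below level. Point in mid-thickness, 72.5 mm behind the bin's middle, 59 above its underside; bin's axes.
- bin_foot (a point): Middle of the rear face of the spacer foot along the bottom of the bin's back (12 mm high, 25 deep): 75 mm behind the bin's middle, 6 above its underside. It touches the board's face when the bin hangs plumb. Bin's axes.
- groove (a point): Bottom of the V groove between cleat and board, half-way along, in the plane of the board's front face, 140 mm above the bench. +x into the board (front looks to -x), y along the cleat, z up. The cleat, aluminium, 260 mm long (y), 5 thick, rises from here away from the board at 60 degrees above level. The bin's strip slides into the V and lies on the cleat; when home, strip_tip is about 9 mm above this point.
- lip (a point): Middle of the cleat's top edge: 19 mm in front of the board's face, 33 above the groove's bottom; the groove is 19 mm wide here. Groove's axes. The board is a fixed upright grey panel 340 mm wide, 240 high, 18 thick, standing on the bench.
- plain_bin: Bystander: plain open bin 100 x 120 x 60 mm with no strip or tab. Origin in the middle of its underside.
- jar: Bystander: closed white jar, 70 mm across, 100 high. Origin in the middle of its underside.
- carton: Bystander: closed cardboard carton 110 x 80 x 70 mm. Origin in the middle of its underside.
There are look-alikes about, which are no part of the job. What is shaped like the part that bears bin_center but white is not meant.

How it is judged:
On the way:
1. the bin is tilted at least 10 degrees while its strip is down behind the cleat's lip (edge between groove bottom and 5 mm below the lip) (y of strip_tip in the frame of groove between -0.07 and 0.07 m and x of strip_tip in the frame of groove above -0.018 m and z of strip_tip in the frame of groove between -0.005 and 0.028 m and angle between bin_center's own z axis and vertical above 0.175 rad and angle between the y axis of bin_center and the y axis of groove, either way round below 0.2 rad), for 0.1 s.
At the end, for the whole second after the job is handed in: The bin hangs released and still: strip edge no more than 16 mm above the groove's bottom and within 10 mm of the board's face, foot within 10 mm of the board, plumb and square within 0.1 rad, its middle within 70 mm of the cleat's middle (y of strip_tip in the frame of groove between -0.07 and 0.07 m and x of each of strip_tip, bin_foot in the frame of groove above -0.01 m and z of strip_tip in the frame of groove between -0.006 and 0.016 m and angle between bin_center's own z axis and vertical below 0.1 rad and angle between the y axis of bin_center and the y axis of groove, either way round below 0.1 rad and linear speed of bin below 0.02 m/s and angular speed of bin below 0.1 rad/s); the robot touches nothing.
It fails at once if a bystander is moved more than 30 mm or tipped (distance of any of plain_bin, jar, carton from where it was at the start of the episode above 0.03 m or angle between any of plain_bin, jar, carton's own z axis and vertical above 0.3 rad).
It also fails if it takes over 56 s, if anything falls off the work surface, if the arm or the gripper's body presses on something with over 40 N, if the wrist force passes 120 N, or if a joint passes its speed limit or range.

### The arm

A 6-joint arm with a two-finger parallel gripper is mounted at the origin on the work surface. World frame = base frame: x ahead of the robot, y to its left, z up, the work surface at z = 0. Lengths are in m, angles in rad, forces in N, time in s.
With the tool pointing down it reaches from about 0.35 to 0.85 m from the base axis. Payload 8.1 kg.
Tool frame: the origin (TCP) lies on the mounting face of the last link; the fingertips stand 186 mm ahead of it and the grasp point (between the pads) lies 167 mm ahead of it; z points along the fingers, y is the line along which they close (so a half turn about z gives the same grasp; the last joint's range is limited). The gripper opens to 93 mm and grips with 3 to 60 N. Pads are 15 mm wide; open, the fingers measure 128 mm over their backs; the gripper's body (75 mm by 188 mm) begins 65 mm behind the grasp point.
Start: joints at [-0.085, 0.13, 1.488, -0, 1.523, -0.085], TCP at [0.6, 0, 0.405] pointing down, gripper open.
Joint ranges: [-2.96, 2.96], [-0.89, 2.26], [0.02, 2.5], [-1.34, 4.48], [0, 2.73], [-2.66, 2.66]. Speed limits (rad/s): [2.39, 2.39, 2.79, 3.14, 3.14, 3.14].

### API

Orientations are given as a rotation vector (axis times angle).
In Python, from plant import read_state, read_camera, camera_params, close_job gives the robot as it stands. The module is installed in compiled form; this text tells all that it offers.
- The arm moves only by the tool servo_tool, never from a script. Its argument "increments" is a list of rows, each an object with "slide": the shift along the tool's x, y, z in mm, a list of three; "dr": the turn, a rotation vector about the tool's x, y, z in rad, a list of three; "jaw": the closure, from 0 (fully open) to 1 (shut). In form: [{"slide": [x, y, z], "dr": [ax, ay, az], "jaw": jaw}, ...]. A call has 1 to 20 rows; each row is the pose to reach, as a shift and turn from the pose commanded when the call began, along the tool's axes at that moment; what a row does not reach only later rows make up. A row lasts 1/10 s, in which the tool goes at most 50 mm and 8.59 degrees, less where a joint would pass 70% of its speed; a pose out of reach is approached as far as the arm can. A call with a gripper value outside its range is refused whole. The fingers move at their own pace and stop on an object; "force" is the grip in N (left out, the last holds). Time passes only in rows, so rows that repeat a pose let the fingers close. It gives the time, the measured TCP pose, the force, the opening and the grip force at its end, in the units of the state.
- read_state(): the state, without advancing time (a new reading comes with each control period).
- read_camera(name): name is "scene" or "side" or "wrist"; returns (picture, depth): 400x640x3 uint8, red, green, blue; 400x640 float32, m along the optical axis (not along the pixel's ray), 0 where there is no reading.
- camera_params(name): a dict with "fx", "fy", "cx", "cy" (pixels), "rvec" (rotation vector, rad) and "tvec" (3), from world to camera coordinates, as OpenCV has them. Camera axes: x right, y down, z forward; pixel columns grow to the right and rows downward; lengths in m; the calibration is good to about 2 mm. A picture is of the moment at which its call begins: read the wrist's pose just before it. camera_params takes no time and is no camera call; for the wrist camera it gives the pose at the moment of the call.
- close_job(): hands the job in; it is judged then, once.
The state is a dict: "t": time; "q": joint angles; "dq": joint speeds; "joint_torque": joint torques, N m; "tool_pos": TCP position; "orientation": TCP orientation; "force": force on the tool from outside, world axes, zero at the start; "wrist_torque": the same for the moment, N m; "opening": finger opening in m; "gripper_force": force on a finger pad.
Only numpy, scipy, OpenCV 4.12 (cv2) and the standard library are available. Lean on these libraries where they do the work, as an engineer would, in place of code of your own. Each camera call takes 0.05 s, during which the arm holds its last target. There are 200 camera calls.

## Working session

There is one attempt and no reset: what is moved stays moved. The work goes in short steps, Python scripts to look and compute and a tool call to move; the robot and the scene stay as the last step left them, time stands still between calls to the robot, and variables do not carry over. Pictures are saved under pics/ and viewed, at most 10 in all, crops included, and the job is handed in when it is done.

Besides the shell and the picture viewer there is one more tool, called after "Request:" as name(argument=value, ...), one argument or row to a line, values as JSON. servo_tool: Moves the arm, as the interface text tells. Its arguments: {"type":"object","properties":{"increments":{"type":"array"},"force":{"type":"number"}},"required":["increments"]}

```bash
mkdir -p pics
cat > h.py <<'E'
import numpy as np, cv2
from plant import *
from scipy.spatial.transform import Rotation as R
def cam(n):
    p=camera_params(n); im,d=read_camera(n); return im,d,p
def cloud(d,p):
    v,u=np.mgrid[:400,:640]
    c=np.stack([(u-p['cx'])/p['fx']*d,(v-p['cy'])/p['fy']*d,d],-1)
    Rm=R.from_rotvec(p['rvec']).as_matrix()
    return (c-np.array(p['tvec']))@Rm
E
python3 - <<'E'
from h import *
for n in ['scene','side']:
    im,d,p=cam(n); cv2.imwrite(f'pics/{n}1.png',im[...,::-1]); np.savez(f'{n}1.npz',im=im,d=d,P=cloud(d,p))
    print(n,p)
print(read_state())
E
```

```text
scene {'fx': 485.80910246990504, 'fy': 485.80910246990504, 'cx': 313.87711649912995, 'cy': 198.01302203523105, 'rvec': array([ 1.86497739,  1.96094445, -0.53189962]), 'tvec': array([ 0.07119434, -0.38731261,  1.48552023])}
side {'fx': 389.05170106008205, 'fy': 389.05170106008205, 'cx': 318.6629522083133, 'cy': 192.54909824281035, 'rvec': array([ 2.25121214, -0.25575217,  0.13065383]), 'tvec': array([-0.52019885,  0.15596223,  0.9080155 ])}
{'t': 0.1, 'q': array([-8.54193039e-02,  1.31079533e-01,  1.48911441e+00,  6.53037195e-06,
        1.52301687e+00, -8.53821014e-02]), 'dq': array([ 1.86857194e-04, -7.98815510e-04, -3.65603622e-03,  6.64699281e-05,
       -5.18071133e-04,  1.13823508e-03]), 'joint_torque': array([ 2.89806376e-03, -5.61339462e+01, -4.93095982e+01,  7.72326719e-02,
        2.89617141e-02, -2.83941080e-05]), 'tool_pos': array([5.99806021e-01, 2.86227340e-05, 4.03826492e-01]), 'orientation': array([-2.22060471e+00, -2.22052140e+00,  1.62898986e-03]), 'force': array([ 0.79732971, -0.14516143,  1.45168408]), 'wrist_torque': array([ 0.05295963,  0.05168739, -0.03587529]), 'gripper_force': 0.0, 'opening': 0.09299249981766329}
```

View pics/scene1.png

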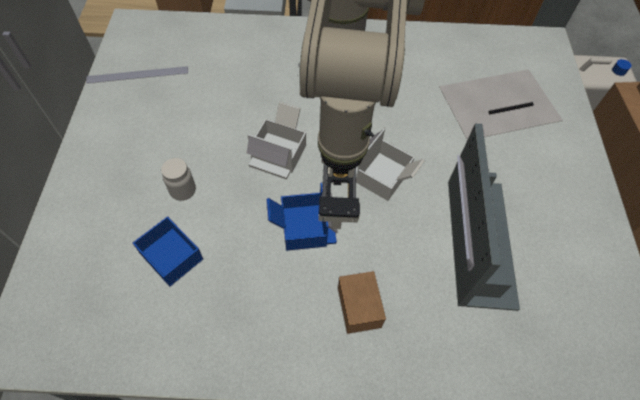

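View pics/side1.png

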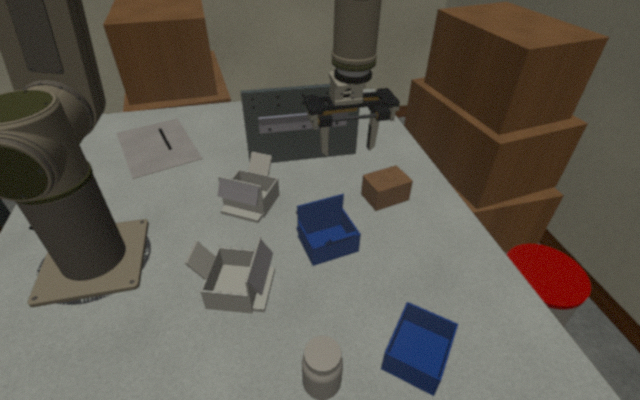

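The scene view shows a blue bin with flaps at (310,220), two white look-alikes at (277,145) and (387,165), and a plain blue bin at (168,250). The jar is at (177,178), the carton at (361,300) and the board at (475,220). The target should be the blue flapped bin, so I'll check it in a close crop.

Run:
```python
from h import *
a=np.load('scene1.npz');b=np.load('side1.npz')
c1=cv2.resize(a['im'][180:265,250:350],(400,340),interpolation=2)
c2=cv2.resize(b['im'][185:270,280:380],(400,340),interpolation=2)
c3=cv2.resize(a['im'][110:315,430:530],(166,340),interpolation=2)[:, :]
cv2.imwrite('pics/crop1.png',np.hstack([c1,c2])[...,::-1])
for k,f in (('scene',a),('side',b)):
    im=f['im'];P=f['P']
    p=camera_params(k);print(k,'campos',-R.from_rotvec(p['rvec']).as_matrix().T@p['tvec'])
    hsv=cv2.cvtColor(im,cv2.COLOR_RGB2HSV)
    m=((hsv[...,0]>100)&(hsv[...,0]<130)&(hsv[...,1]>130)).astype(np.uint8)
    n,l,s,ce=cv2.connectedComponentsWithStats(m)
    for i in range(1,n):
        if s[i,4]>60:
            Q=P[(l==i)&(f['d']>0)]; print(s[i],ce[i].round(),np.percentile(Q,[2,50,98],axis=0).round(3).tolist())
            # 
# board: points in scene with z .05...0.25 & y>0.25
P=a['P'];z=P[...,2]
u=np.zeros((400,640),bool);u[110:315,440:525]=1
Q=P[u&(z>.03)&(z<.26)]
print('board pts',len(Q),np.percentile(Q,[1,50,99],axis=0).round(3).tolist())
```

```text
scene campos [ 1.10293671 -0.03628708  1.06960923]
[613  60  18  15 186] [621.  67.] [[-0.525, 1.184, -0.401], [-0.487, 1.209, -0.374], [-0.464, 1.242, -0.364]]
[ 267  184   69   66 2513] [301. 221.] [[0.481, -0.148, -0.0], [0.542, -0.079, 0.014], [0.607, -0.004, 0.105]]
[ 134  217   68   68 2486] [168. 251.] [[0.57, -0.45, 0.0], [0.628, -0.39, 0.008], [0.707, -0.314, 0.061]]
side campos [ 0.36472393 -0.70142811  0.7031346 ]
[ 299  196   60   59 1378] [325. 227.] [[0.479, -0.155, 0.002], [0.534, -0.034, 0.042], [0.594, -0.017, 0.107]]
[ 383  304   74   90 3825] [420. 349.] [[0.568, -0.454, 0.002], [0.64, -0.377, 0.006], [0.702, -0.318, 0.061]]
board pts 6300 [[0.394, 0.27, 0.033], [0.602, 0.293, 0.171], [0.727, 0.382, 0.242]]
```

View pics/crop1.png

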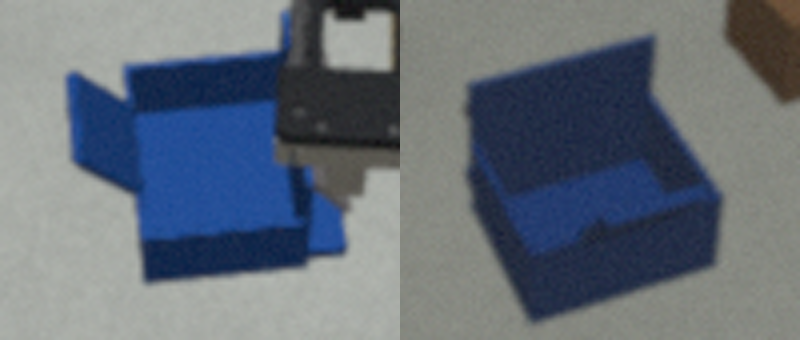

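The crop shows the blue bin with its tall back wall (side crop (560,110)), its leaning tab on the -y side (scene crop (105,130)) and the foot on the +y side (scene crop (330,225)). It is the only blue one of that shape, so I choose it. Next I measure its pose and the board's.

```bash
cat >> h.py <<'E'
def blue(im):
    hsv=cv2.cvtColor(im,cv2.COLOR_RGB2HSV)
    return (hsv[...,0]>100)&(hsv[...,0]<130)&(hsv[...,1]>120)
def plane(Q):
    for _ in range(4):
        c=Q.mean(0); n=np.linalg.svd(Q-c,full_matrices=False)[2][2]; r=(Q-c)@n; k=abs(r)<max(.002,1.5*r.std()); Q=Q[k]
    return c,n,r.std(),len(Q)
E
python3 - <<'E'
from h import *
a=np.load('scene1.npz');b=np.load('side1.npz')
def reg(f,lo,hi): 
    P=f['P']; m=blue(f['im'])&(f['d']>0)&(P>lo).all(-1)&(P<hi).all(-1); return P[m]
np.set_printoptions(precision=4,suppress=True)
W=reg(b,[.45,-.06,.066],[.65,.02,.1]);print('backwall inner',plane(W),W.min(0),W.max(0))
T=reg(a,[.45,-.2,.066],[.65,-.09,.13]);print('tab',plane(T),T.min(0),T.max(0),T.mean(0))
A=np.vstack([reg(a,[.45,-.2,.054],[.65,.03,.064]),reg(b,[.45,-.2,.054],[.65,.03,.064])])
print('rim',cv2.minAreaRect((A[:,:2]*1000).astype(np.float32)))
for nm,f in (('scene',a),('side',b)):
    P=f['P'];m=(f['d']>0)&(P[...,2]>.04)&(P[...,2]<.25)&(P[...,1]>.22)&(P[...,1]<.34)&(P[...,0]>.3)&(P[...,0]<.85)
    Q=P[m]
    B=Q[(Q[:,2]>.19)&(Q[:,2]<.235)]; print(nm,'board face up',plane(B),B.min(0),B.max(0))
    c,n,_,_=plane(B); n=n*np.sign(n[1]); dist=(Q-c)@n
    C=Q[(dist<-.009)&(dist>-.05)]; print('cleat',len(C),np.percentile(C,[1,50,99],axis=0),np.percentile((C-c)@n,[1,50,99]))
E
```

```text
backwall inner (array([ 0.5315, -0.0263,  0.0832]), array([-0.1646,  0.9863, -0.0041]), np.float64(0.0009244575797226467), 320) [ 0.4759 -0.0378  0.0661] [ 0.586 -0.015  0.1  ]
tab (array([ 0.5536, -0.1374,  0.0886]), array([ 0.134 , -0.7973, -0.5885]), np.float64(0.0009822066463632366), 275) [ 0.5232 -0.1568  0.0662] [ 0.5838 -0.1175  0.1088] [ 0.5537 -0.138   0.0892]
rim ((539.8043823242188, -68.33544921875), (129.16452026367188, 115.93376922607422), 13.323570251464844)
scene board face up (array([0.5737, 0.2924, 0.2131]), array([0.0295, 0.9996, 0.0007]), np.float64(0.0005909609782430884), 1106) [0.3874 0.2867 0.19  ] [0.7288 0.305  0.235 ]
cleat 471 [[0.43   0.2667 0.1554]
 [0.5708 0.274  0.1696]
 [0.6864 0.2854 0.1747]] [-0.0238 -0.0192 -0.0093]
side board face up (array([0.4909, 0.2967, 0.2148]), array([-0.03  , -0.9995,  0.0008]), np.float64(0.0010502855295748566), 774) [0.3848 0.2878 0.1901] [0.6315 0.305  0.235 ]
cleat 421 [[0.4243 0.2697 0.1217]
 [0.5086 0.2784 0.1599]
 [0.6803 0.2886 0.1736]] [-0.0256 -0.0171 -0.0091]
```

```bash
cat >> h.py <<'E'
def frame(pos,yaw,tilt=0):   # bin frame: yaw deg, tilt deg about its own y
    T=np.eye(4);T[:3,:3]=(R.from_euler('z',yaw,degrees=True)*R.from_euler('y',tilt,degrees=True)).as_matrix();T[:3,3]=pos;return T
def tcp():
    s=read_state();T=np.eye(4);T[:3,:3]=R.from_rotvec(s['orientation']).as_matrix();T[:3,3]=s['tool_pos'];return T
def grasp(sgn,back=0):       # TCP in bin frame (origin bin_center)
    a=np.radians(35);z=np.array([np.sin(a),0,-np.cos(a)]);y=sgn*np.array([np.cos(a),0,np.sin(a)])
    G=np.eye(4);G[:3,:3]=np.stack([np.cross(y,z),y,z],1);G[:3,3]=np.array([-.0675,0,.046])-(.167+back)*z;return G
def move(Tt,T0=None):
    T0=tcp() if T0 is None else T0;D=np.linalg.inv(T0)@Tt
    return (D[:3,3]*1000).round(1),R.from_matrix(D[:3,:3]).as_rotvec().round(4)
E
python3 - <<'E'
from h import *
B=frame([.5407,-.0722,.04],99.5)
for s in (1,-1): print(s,move(B@grasp(s,.1)),(B@grasp(s,.1))[:3,3])
P=np.load('scene1.npz')['P']; print('jar top',P[163:168,172:180].reshape(-1,3).mean(0))
E
```

```text
1 (array([-289.9,  -22.5,   99.1]), array([-0.4485,  0.5271, -1.6769])) [ 0.57711691 -0.2898189   0.3047136 ]
-1 (array([-289.9,  -22.5,   99.1]), array([0.5044, 0.4291, 1.3575])) [ 0.57711691 -0.2898189   0.3047136 ]
jar top [ 0.44125524 -0.38791254  0.09941929]
```

Request:
servo_tool(
  increments=[
    {"slide": [-290, -22.5, 0], "dr": [0.5044, 0.4291, 1.3575], "jaw": 0},
    {"slide": [-290, -22.5, 0], "dr": [0.5044, 0.4291, 1.3575], "jaw": 0},
    {"slide": [-290, -22.5, 0], "dr": [0.5044, 0.4291, 1.3575], "jaw": 0},
    {"slide": [-290, -22.5, 0], "dr": [0.5044, 0.4291, 1.3575], "jaw": 0},
    {"slide": [-290, -22.5, 0], "dr": [0.5044, 0.4291, 1.3575], "jaw": 0},
    {"slide": [-290, -22.5, 0], "dr": [0.5044, 0.4291, 1.3575], "jaw": 0},
    {"slide": [-290, -22.5, 0], "dr": [0.5044, 0.4291, 1.3575], "jaw": 0},
    {"slide": [-290, -22.5, 0], "dr": [0.5044, 0.4291, 1.3575], "jaw": 0},
    {"slide": [-290, -22.5, 0], "dr": [0.5044, 0.4291, 1.3575], "jaw": 0},
    {"slide": [-290, -22.5, 0], "dr": [0.5044, 0.4291, 1.3575], "jaw": 0},
    {"slide": [-290, -22.5, 0], "dr": [0.5044, 0.4291, 1.3575], "jaw": 0},
    {"slide": [-290, -22.5, 99], "dr": [0.5044, 0.4291, 1.3575], "jaw": 0},
    {"slide": [-290, -22.5, 99], "dr": [0.5044, 0.4291, 1.3575], "jaw": 0},
    {"slide": [-290, -22.5, 99], "dr": [0.5044, 0.4291, 1.3575], "jaw": 0},
    {"slide": [-290, -22.5, 99], "dr": [0.5044, 0.4291, 1.3575], "jaw": 0},
    {"slide": [-290, -22.5, 99], "dr": [0.5044, 0.4291, 1.3575], "jaw": 0},
    {"slide": [-290, -22.5, 99], "dr": [0.5044, 0.4291, 1.3575], "jaw": 0},
  ],
)

```text
t: 1.8
tool_pos: [0.5784, -0.2905, 0.3094]
orientation: [-2.527, -0.214, 0.059]
force: [-0.1, -0.4, -0.1]
opening: 0.0932
gripper_force: 0.0
```

Run:
```python
from h import *
np.set_printoptions(precision=4,suppress=True)
B=frame([.5407,-.0722,.04],99.5)
print(read_state()['q'],move(B@grasp(-1)))
for n in ['scene','side','wrist']:
    im,d,p=cam(n);P=cloud(d,p); cv2.imwrite(f'pics/{n}2.png',im[...,::-1])
    def reg(lo,hi):
        m=blue(im)&(d>0)&(P>lo).all(-1)&(P<hi).all(-1); return P[m]
    W=reg([.45,-.06,.066],[.65,.02,.1]); T=reg([.45,-.2,.066],[.65,-.09,.13])
    for k,Q in (('wall',W),('tab',T)):
        if len(Q)>80: print(n,k,plane(Q)); l=(Q@[.986,.165,0]); print('lateral',np.percentile(l,[1,99]))
```

```text
[-0.6608  0.5241  1.248   0.4129  1.8172  0.7511] (array([ -1.6,   1.6, 104.3]), array([ 0.0043, -0.004 ,  0.0041]))
scene tab (array([ 0.5544, -0.1371,  0.0885]), array([ 0.1385, -0.7979, -0.5867]), np.float64(0.0009373300197492962), 276)
lateral [0.4938 0.5524]
side wall (array([ 0.5291, -0.0267,  0.0836]), array([-0.1638,  0.9865, -0.004 ]), np.float64(0.0009209717496794238), 402)
lateral [0.4648 0.5708]
side tab (array([ 0.5504, -0.1482,  0.097 ]), array([ 0.1114, -0.8621, -0.4944]), np.float64(0.0013910898070368957), 91)
lateral [0.4893 0.5486]
wrist wall (array([ 0.5374, -0.0252,  0.0835]), array([ 0.1644, -0.9864, -0.0001]), np.float64(0.0005574630923333237), 2470)
lateral [0.4663 0.5785]
wrist tab (array([ 0.558 , -0.1491,  0.1029]), array([-0.1365,  0.8012,  0.5827]), np.float64(0.0013835014060095603), 441)
lateral [0.4927 0.5509]
```

View pics/wrist2.png

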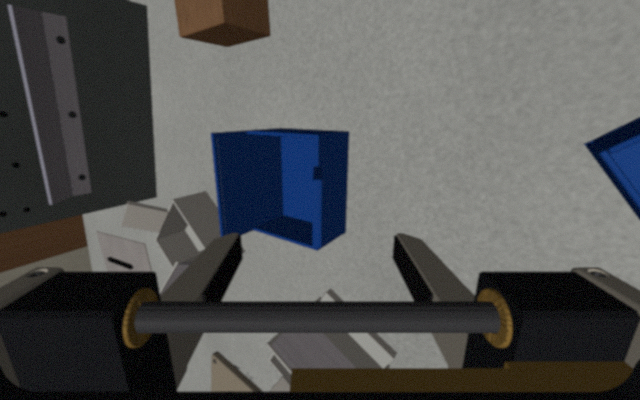

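The wrist view shows the bin below, with its wall top near (318,130-235) and the tab edge-on between the fingers. The measurements agree within 2 mm, so I advance and grip.

Request:
servo_tool(
  increments=[
    {"slide": [-1.6, 1.6, 25], "dr": [0.004, -0.004, 0.004], "jaw": 0},
    {"slide": [-1.6, 1.6, 50], "dr": [0.004, -0.004, 0.004], "jaw": 0},
    {"slide": [-1.6, 1.6, 75], "dr": [0.004, -0.004, 0.004], "jaw": 0},
    {"slide": [-1.6, 1.6, 95], "dr": [0.004, -0.004, 0.004], "jaw": 0},
    {"slide": [-1.6, 1.6, 103], "dr": [0.004, -0.004, 0.004], "jaw": 0},
    {"slide": [-1.6, 1.6, 103], "dr": [0.004, -0.004, 0.004], "jaw": 0},
    {"slide": [-1.6, 1.6, 103], "dr": [0.004, -0.004, 0.004], "jaw": 0},
    {"slide": [-1.6, 1.6, 103], "dr": [0.004, -0.004, 0.004], "jaw": 0},
  ],
)

```text
t: 2.75
tool_pos: [0.5671, -0.2342, 0.2219]
orientation: [-2.522, -0.207, 0.069]
force: [-0.8, -0.0, -0.1]
opening: 0.093
gripper_force: 0.0
```

Run:
```python
from h import *
B=frame([.5407,-.0722,.04],99.5)
print(read_state()['force'],move(B@grasp(-1)))
```

```text
[-0.8279971  -0.02382149 -0.13650369] (array([ 0.7, -1.2, -0.2]), array([-0.0019,  0.001 , -0.0024]))
```

Request:
servo_tool(
  increments=[
    {"slide": [0.7, -1.2, 0], "dr": [0, 0, 0], "jaw": 0.5},
    {"slide": [0.7, -1.2, 0], "dr": [0, 0, 0], "jaw": 0.8},
    {"slide": [0.7, -1.2, 0], "dr": [0, 0, 0], "jaw": 1},
    {"slide": [0.7, -1.2, 0], "dr": [0, 0, 0], "jaw": 1},
    {"slide": [0.7, -1.2, 0], "dr": [0, 0, 0], "jaw": 1},
    {"slide": [0.7, -1.2, 0], "dr": [0, 0, 0], "jaw": 1},
    {"slide": [0.7, -1.2, 0], "dr": [0, 0, 0], "jaw": 1},
    {"slide": [0.7, -1.2, 0], "dr": [0, 0, 0], "jaw": 1},
    {"slide": [0.7, -1.2, 0], "dr": [0, 0, 0], "jaw": 1},
    {"slide": [0.7, -1.2, 0], "dr": [0, 0, 0], "jaw": 1},
  ],
  force=50,
)

```text
t: 3.75
tool_pos: [0.5671, -0.2322, 0.2211]
orientation: [-2.52, -0.207, 0.071]
force: [-1.1, -0.1, 0.5]
opening: 0.0173
gripper_force: 0.0
```

Run:
```python
from h import *
s=read_state();print(s['opening'],s['gripper_force'],s['force'],s['q'])
B=frame([.5407,-.0722,.04],99.5)
print(move(B@grasp(-1)))
# lift: world up 60
T=tcp();up=np.linalg.inv(T[:3,:3])@[0,0,60.];print('up60',up.round(1))
# above-cleat pose: tilted, in front of and above lip
# tip in bin frame (.0725,0,.019)
def binpose(tip_x,tip_z,tilt,yaw=88.3,g=np.array([.558,.2935,.14])):
    F=frame([0,0,0],yaw,tilt); t=F[:3,:3]@[.0725,0,.019]
    ax=frame([0,0,0],yaw)[:3,:3]
    F[:3,3]=g+ax@[tip_x,0,tip_z]-t;return F
for nm,b in (('above',binpose(-.012,.09,20)),('in',binpose(-.008,.015,20)),('home',binpose(-.0025,.009,0))):
    Tt=b@grasp(-1);print(nm,b[:3,3].round(3),Tt[:3,3].round(3),move(Tt))
```

```text
0.017287094249449905 0.0 [-1.09801341 -0.11415447  0.50302848] [-0.60265444  0.52129283  1.42591483  0.42653462  1.64506963  0.73762633]
(array([ 0.4, -0. , -2. ]), array([-0.0036,  0.0028, -0.003 ]))
up60 [ -0.2 -34.6 -49. ]
above [0.555 0.207 0.237] [0.553 0.116 0.465] (array([ 4.21e+01, -4.23e+02,  3.00e-01]), array([-0.3512,  0.0867,  0.1754]))
in [0.556 0.211 0.162] [0.553 0.12  0.39 ] (array([  43.1, -383. ,   63.9]), array([-0.3512,  0.0867,  0.1754]))
home [0.556 0.219 0.13 ] [0.551 0.055 0.313] (array([  30.9, -286.8,   90. ]), array([-0.0032,  0.1152,  0.1569]))
```

Request:
servo_tool(
  increments=[
    {"slide": [0, 0, 0], "dr": [0, 0, 0], "jaw": 1},
    {"slide": [0, 0, 0], "dr": [0, 0, 0], "jaw": 1},
    {"slide": [0, 0, 0], "dr": [0, 0, 0], "jaw": 1},
    {"slide": [0, 0, 0], "dr": [0, 0, 0], "jaw": 1},
    {"slide": [0, 0, 0], "dr": [0, 0, 0], "jaw": 1},
    {"slide": [0, 0, 0], "dr": [0, 0, 0], "jaw": 1},
  ],
)

```text
t: 4.35
tool_pos: [0.5671, -0.2322, 0.2211]
orientation: [-2.52, -0.207, 0.071]
force: [-0.1, 0.3, 0.6]
opening: 0.0079
gripper_force: 50.0
```

Request:
servo_tool(
  increments=[
    {"slide": [0, -8, -11], "dr": [0, 0, 0], "jaw": 1},
    {"slide": [0, -20, -28], "dr": [0, 0, 0], "jaw": 1},
    {"slide": [0, -35, -49], "dr": [0, 0, 0], "jaw": 1},
    {"slide": [0, -50, -70], "dr": [0, 0, 0], "jaw": 1},
    {"slide": [0, -63, -89], "dr": [0, 0, 0], "jaw": 1},
    {"slide": [0, -72, -102], "dr": [0, 0, 0], "jaw": 1},
    {"slide": [0, -75, -106], "dr": [0, 0, 0], "jaw": 1},
    {"slide": [0, -75, -106], "dr": [0, 0, 0], "jaw": 1},
    {"slide": [0, -75, -106], "dr": [0, 0, 0], "jaw": 1},
  ],
)

```text
t: 5.25
tool_pos: [0.5673, -0.2318, 0.3496]
orientation: [-2.519, -0.206, 0.073]
force: [0.3, -1.4, -1.4]
opening: 0.0081
gripper_force: 50.0
```

```bash
cat >> h.py <<'E'
def binpose(tip_x,tip_z,tilt,yaw=88.3,g=np.array([.558,.2935,.14])):
    F=frame([0,0,0],yaw,tilt); t=F[:3,:3]@[.0725,0,.019]
    ax=frame([0,0,0],yaw)[:3,:3]
    F[:3,3]=g+ax@[tip_x,0,tip_z]-t;return F
E
python3 - <<'E'
from h import *
np.set_printoptions(precision=4,suppress=True)
s=read_state();print(s['opening'],s['gripper_force'],s['force'])
# predicted bin from TCP
Bp=tcp()@np.linalg.inv(grasp(-1));print('pred center',Bp[:3,3],'x',Bp[:3,0],'z',Bp[:3,2])
z0=Bp[2,3]-.04
for n in ['scene','side','wrist']:
    im,d,p=cam(n);P=cloud(d,p); np.savez(n+'3.npz',im=im,d=d,P=P)
    L=(P-Bp[:3,3])@Bp[:3,:3]   # in predicted bin frame
    m=blue(im)&(d>0)
    for k,sel in (('wallin',(abs(L[...,0]-.046)<.015)&(L[...,2]>.026)&(L[...,2]<.06)&(abs(L[...,1])<.055)),('wallout',(abs(L[...,0]-.05)<.006)&0),('floor',(abs(L[...,2]+.036)<.012)&(abs(L[...,0])<.04)&(abs(L[...,1])<.05))):
        Q=L[m&(sel>0)]
        if len(Q)>80: print(n,k,plane(Q),np.percentile(Q[:,1],[1,99]))
    if n!='wrist': cv2.imwrite(f'pics/{n}3.png',im[...,::-1])
for nm,b in (('above',binpose(-.012,.09,20)),('in',binpose(-.008,.015,20))):
    Tt=b@grasp(-1);print(nm,Tt[:3,3].round(3),move(Tt))
E
```

```text
0.008091529040217696 49.999045729637146 [ 0.2997 -1.3943 -1.39  ]
pred center [ 0.5393 -0.0701  0.1676] x [-0.1641  0.9864  0.0046] z [ 0.0062 -0.0037  1.    ]
scene floor (array([ 0.0002,  0.0109, -0.035 ]), array([-0.0035, -0.0049, -1.    ]), np.float64(0.001038834638627919), 791) [-0.026   0.0493]
side wallin (array([0.0451, 0.0107, 0.0426]), array([-1.    ,  0.002 , -0.0047]), np.float64(0.0008893891821662263), 428) [-0.0435  0.0539]
side floor (array([ 0.0281,  0.0078, -0.0347]), array([-0.0126,  0.0071,  0.9999]), np.float64(0.0008782287041025088), 166) [-0.0286  0.0317]
wrist wallin (array([ 0.0452, -0.0056,  0.0441]), array([-1.    ,  0.0013, -0.0015]), np.float64(0.0005671513753011159), 5369) [-0.0541  0.0511]
wrist floor (array([ 0.0175, -0.0076, -0.0352]), array([-0.0007, -0.002 , -1.    ]), np.float64(0.0005160579595491038), 3324) [-0.0466  0.0452]
above [0.553 0.116 0.465] (array([  42.1, -348.6,  105.4]), array([-0.3526,  0.0885,  0.1745]))
in [0.553 0.12  0.39 ] (array([  43.3, -308.5,  168.9]), array([-0.3526,  0.0885,  0.1745]))
```

Request:
servo_tool(
  increments=[
    {"slide": [35, -316, 40], "dr": [-0.3526, 0.0885, 0.1745], "jaw": 1},
    {"slide": [35, -316, 40], "dr": [-0.3526, 0.0885, 0.1745], "jaw": 1},
    {"slide": [35, -316, 50], "dr": [-0.3526, 0.0885, 0.1745], "jaw": 1},
    {"slide": [35, -316, 60], "dr": [-0.3526, 0.0885, 0.1745], "jaw": 1},
    {"slide": [35, -316, 70], "dr": [-0.3526, 0.0885, 0.1745], "jaw": 1},
    {"slide": [35, -316, 80], "dr": [-0.3526, 0.0885, 0.1745], "jaw": 1},
    {"slide": [35, -316, 82], "dr": [-0.3526, 0.0885, 0.1745], "jaw": 1},
    {"slide": [35, -316, 82], "dr": [-0.3526, 0.0885, 0.1745], "jaw": 1},
    {"slide": [35, -316, 82], "dr": [-0.3526, 0.0885, 0.1745], "jaw": 1},
    {"slide": [35, -316, 82], "dr": [-0.3526, 0.0885, 0.1745], "jaw": 1},
    {"slide": [35, -316, 82], "dr": [-0.3526, 0.0885, 0.1745], "jaw": 1},
  ],
)

```text
t: 6.5
tool_pos: [0.5525, 0.074, 0.4652]
orientation: [-2.881, 0.045, -0.007]
force: [1.3, -0.0, -1.8]
opening: 0.0077
gripper_force: 50.0
```

Run:
```python
from h import *
np.set_printoptions(precision=4,suppress=True)
s=read_state();print(s['opening'],s['force'],s['q'])
Bp=tcp()@np.linalg.inv(grasp(-1));print('tip',(Bp@[.0725,0,.019,1])[:3])
for n in ['scene','side','wrist']:
    im,d,p=cam(n);P=cloud(d,p); np.savez(n+'4.npz',im=im,d=d,P=P);cv2.imwrite(f'pics/{n}4.png',im[...,::-1])
    L=(P-Bp[:3,3])@Bp[:3,:3]; m=blue(im)&(d>0)
    for k,sel in (('wallin',(abs(L[...,0]-.046)<.015)&(L[...,2]>.026)&(L[...,2]<.06)&(abs(L[...,1])<.055)),('floor',(abs(L[...,2]+.036)<.012)&(abs(L[...,0])<.04)&(abs(L[...,1])<.05))):
        Q=L[m&sel]
        if len(Q)>80: print(n,k,plane(Q),np.percentile(Q[:,1],[1,99]))
    # strip: non-blue near predicted strip
    q=L[~blue(im)&(d>0)&(L[...,0]>.05)&(L[...,0]<.085)&(abs(L[...,1])<.06)&(L[...,2]>.01)&(L[...,2]<.07)]
    if len(q)>30: print(n,'strip',len(q),np.percentile(q,[2,50,98],axis=0))
    Q=P[(d>0)&(P[...,2]>.04)&(P[...,2]<.25)&(P[...,1]>.22)&(P[...,1]<.34)&(P[...,0]>.3)&(P[...,0]<.85)&~blue(im)]
    Bd=Q[(Q[:,2]>.19)&(Q[:,2]<.235)&(Q[:,1]>.275)]
    if len(Bd)>100:
        c,nn,_,k=plane(Bd);nn=nn*np.sign(nn[1]);print(n,'board',c,nn,k,'y at x=.558,z=.2:',c[1]-(nn[0]*(.558-c[0])+nn[2]*(.2-c[2]))/nn[1])
        D=(Q-c)@nn;C=Q[(D<-.012)&(D>-.03)&(Q[:,2]<.18)&(Q[:,2]>.12)]
        if len(C)>20: print('cleat',len(C),np.percentile(C,[1,50,99],axis=0))
```

```text
0.007726580291235252 [ 1.2644 -0.0008 -1.8286] [-0.0481 -0.0178  1.5443  0.2606  1.6172  1.5658]
tip [0.5579 0.2391 0.2304]
scene wallin (array([ 0.0433, -0.0023,  0.0436]), array([ 1.    , -0.0004,  0.0029]), np.float64(0.0008047407862379381), 471) [-0.0539  0.0526]
scene floor (array([ 0.013 ,  0.0145, -0.0358]), array([0.0065, 0.0023, 1.    ]), np.float64(0.0009939088210758837), 523) [-0.0183  0.049 ]
scene strip 31 [[ 0.0519 -0.0586  0.021 ]
 [ 0.0612 -0.0571  0.0338]
 [ 0.0684 -0.0501  0.0519]]
scene board [0.5754 0.2924 0.213 ] [ 0.0293  0.9996 -0.0002] 1114 y at x=.558,z=.2: 0.29287746076915105
cleat 410 [[0.4294 0.2661 0.1597]
 [0.571  0.2734 0.1703]
 [0.6863 0.2833 0.1749]]
side wallin (array([0.0451, 0.0331, 0.0438]), array([-1.    , -0.0003,  0.0035]), np.float64(0.0010686243133129641), 171) [0.006  0.0544]
side board [0.5238 0.2956 0.2118] [ 0.0302  0.9995 -0.0019] 698 y at x=.558,z=.2: 0.29450154253817695
cleat 207 [[0.4245 0.268  0.1493]
 [0.4721 0.2768 0.1656]
 [0.6824 0.2856 0.1742]]
wrist wallin (array([ 0.045 , -0.0057,  0.0441]), array([-1.    ,  0.0018,  0.0014]), np.float64(0.0005777021115180415), 5320) [-0.0541  0.0508]
wrist floor (array([ 0.0175, -0.0078, -0.0347]), array([0.0012, 0.0015, 1.    ]), np.float64(0.0005119605565514457), 3358) [-0.0469  0.0452]
wrist board [0.6287 0.2927 0.218 ] [ 0.0298  0.9996 -0.0017] 7719 y at x=.558,z=.2: 0.29473921116755064
cleat 533 [[0.6127 0.2679 0.1513]
 [0.6497 0.2712 0.1709]
 [0.6836 0.2796 0.1733]]
```

View pics/scene4.png

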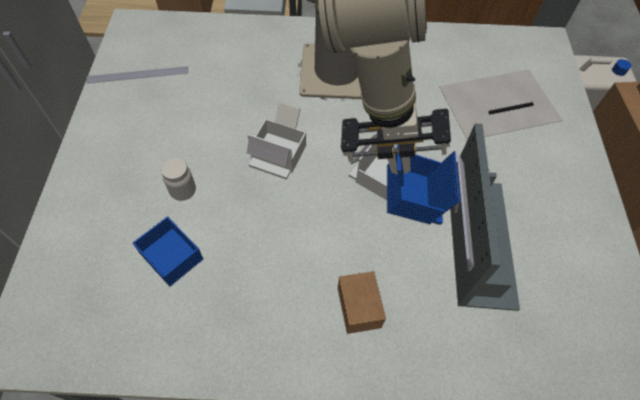

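```bash
cat >> h.py <<'E'
O=np.eye(4);O[:3,3]=[-.0009,0,.0008]
G0=np.array([.558,.294,.14])
def tgt(x,z,tilt): return binpose(x/1000,z/1000,tilt,g=G0)@np.linalg.inv(O)@grasp(-1)
def tipnow():
    B=tcp()@np.linalg.inv(grasp(-1))@O; t=frame([0,0,0],88.3)[:3,:3].T@((B@[.0725,0,.019,1])[:3]-G0)
    f=frame([0,0,0],88.3)[:3,:3].T@((B@[.075,0,-.034,1])[:3]-G0)
    return 'tip mm',(t*1000).round(1),'footx',(f[0]*1000).round(1),'tilt',np.degrees(np.arccos(B[2,2])).round(1),'yaw',np.degrees(np.arctan2(B[1,0],B[0,0])).round(1),read_state()['force'].round(1)
E
python3 - <<'E'
from h import *
print(*tipnow())
for a in ((-7.5,70,20),(-7.5,45,20),(-7.5,22,20)): print(a,*move(tgt(*a)))
E
```

```text
tip mm [-55.2  -1.7  91.9] footx -71.0 tilt 20.1 yaw 88.2 [ 0.  -0.1 -2.2]
(-7.5, 70, 20) [ -1.2 -40.1  33.6] [ 0.0013 -0.0019 -0.001 ]
(-7.5, 45, 20) [ -1.2 -33.6  57.8] [ 0.0013 -0.0019 -0.001 ]
(-7.5, 22, 20) [ -1.2 -27.7  80. ] [ 0.0013 -0.0019 -0.001 ]
```

Request:
servo_tool(
  increments=[
    {"slide": [-1, -20, 10], "dr": [0, 0, 0], "jaw": 1},
    {"slide": [-1, -35, 20], "dr": [0, 0, 0], "jaw": 1},
    {"slide": [-1, -40, 33.5], "dr": [0, 0, 0], "jaw": 1},
    {"slide": [-1, -40, 33.5], "dr": [0, 0, 0], "jaw": 1},
    {"slide": [-1, -40, 33.5], "dr": [0, 0, 0], "jaw": 1},
    {"slide": [-1, -40, 33.5], "dr": [0, 0, 0], "jaw": 1},
    {"slide": [-1, -40, 33.5], "dr": [0, 0, 0], "jaw": 1},
  ],
)

```text
t: 7.35
tool_pos: [0.553, 0.1219, 0.4444]
orientation: [-2.881, 0.043, -0.01]
force: [0.2, 0.4, -1.9]
opening: 0.008
gripper_force: 50.0
```

Run:
```python
from h import *
print(*tipnow())
for a in ((-7.5,45,20),(-7.5,22,20)): print(a,*move(tgt(*a)))
```

```text
tip mm [-7.5 -0.9 70.7] footx -23.3 tilt 20.1 yaw 88.2 [ 0.2  0.4 -1.9]
(-7.5, 45, 20) [-0.2  7.  25. ] [ 0.0013 -0.003   0.0001]
(-7.5, 22, 20) [-0.3 12.9 47.2] [ 0.0013 -0.003   0.0001]
```

Request:
servo_tool(
  increments=[
    {"slide": [0, 2.6, 9.5], "dr": [0, 0, 0], "jaw": 1},
    {"slide": [0, 5.2, 19], "dr": [0, 0, 0], "jaw": 1},
    {"slide": [0, 7.8, 28.5], "dr": [0, 0, 0], "jaw": 1},
    {"slide": [0, 10.4, 38], "dr": [0, 0, 0], "jaw": 1},
    {"slide": [0, 12.4, 45], "dr": [0, 0, 0], "jaw": 1},
    {"slide": [0, 12.9, 47], "dr": [0, 0, 0], "jaw": 1},
    {"slide": [0, 12.9, 47], "dr": [0, 0, 0], "jaw": 1},
    {"slide": [0, 12.9, 47], "dr": [0, 0, 0], "jaw": 1},
    {"slide": [0, 12.9, 47], "dr": [0, 0, 0], "jaw": 1},
  ],
)

```text
t: 8.25
tool_pos: [0.5531, 0.1222, 0.3959]
orientation: [-2.881, 0.042, -0.01]
force: [-0.0, -0.5, -1.8]
opening: 0.0078
gripper_force: 50.0
```

Run:
```python
from h import *
print(*tipnow())
for a in ((-7,20,15),(-6,17,10),(-5,15,5),(-4,13,0)): print(a,*move(tgt(*a)))
for n in ['scene','side']:
    im,d,p=cam(n); cv2.imwrite(f'pics/{n}5.png',im[...,::-1])
    if n=='scene': a=cv2.resize(im[120:280,360:520],(400,400),interpolation=2)
    else: b=cv2.resize(im[60:220,220:380],(400,400),interpolation=2)
cv2.imwrite('pics/crop5.png',np.hstack([a,b])[...,::-1])
```

```text
tip mm [-7.2 -1.  22.2] footx -23.0 tilt 20.1 yaw 88.2 [-0.  -0.5 -1.8]
(-7, 20, 15) [-0.3 23.7 12. ] [ 0.0883 -0.0032  0.0011]
(-6, 17, 10) [-0.3 45.6 26.7] [ 0.1756 -0.0031  0.0012]
(-5, 15, 5) [-0.4 66.1 42.5] [ 0.2629 -0.0031  0.0013]
(-4, 13, 0) [-0.5 85.3 59.9] [ 0.3501 -0.003   0.0015]
```

View pics/crop5.png

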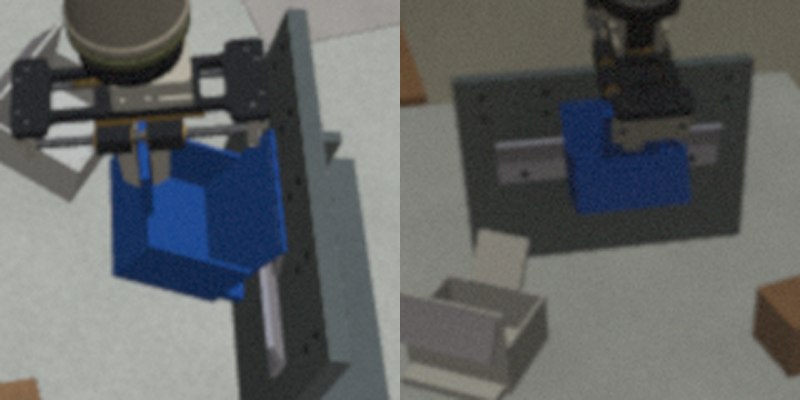

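The crop shows the tilted bin with its back-wall top near the board at scene-crop (280,200) and the strip behind the cleat. The force shows no contact. Next I swing the bottom in.

Request:
servo_tool(
  increments=[
    {"slide": [0, 12, 6], "dr": [0.044, -0.002, 0], "jaw": 1},
    {"slide": [0, 23.7, 12], "dr": [0.088, -0.003, 0.001], "jaw": 1},
    {"slide": [0, 35, 19], "dr": [0.132, -0.003, 0.001], "jaw": 1},
    {"slide": [0, 45.6, 26.7], "dr": [0.175, -0.003, 0.001], "jaw": 1},
    {"slide": [0, 56, 34.5], "dr": [0.219, -0.003, 0.001], "jaw": 1},
    {"slide": [0, 66, 42.5], "dr": [0.263, -0.003, 0.001], "jaw": 1},
    {"slide": [0, 76, 51], "dr": [0.306, -0.003, 0.001], "jaw": 1},
    {"slide": [0, 85, 60], "dr": [0.35, -0.003, 0.001], "jaw": 1},
    {"slide": [0, 85, 60], "dr": [0.35, -0.003, 0.001], "jaw": 1},
    {"slide": [0, 85, 60], "dr": [0.35, -0.003, 0.001], "jaw": 1},
    {"slide": [0, 85, 60], "dr": [0.35, -0.003, 0.001], "jaw": 1},
  ],
)

```text
t: 9.45
tool_pos: [0.5512, 0.0558, 0.3158]
orientation: [-2.532, 0.037, -0.011]
force: [-1.2, 1.7, -1.8]
opening: 0.0074
gripper_force: 50.0
```

Run:
```python
from h import *
print(*tipnow())
for a in ((-2.5,9,0),(-2.5,8,0)): print(a,*move(tgt(*a)))
```

```text
tip mm [-3.6  0.1 12.5] footx -1.2 tilt 0.1 yaw 88.4 [-1.2  1.7 -1.8]
(-2.5, 9, 0) [-0.2  1.4  3.7] [0.0013 0.0011 0.0003]
(-2.5, 8, 0) [-0.2  2.   4.5] [0.0013 0.0011 0.0003]
```

Lower until the bin seats on the cleat.

Request:
servo_tool(
  increments=[
    {"slide": [0, 0.7, 1.8], "dr": [0, 0, 0], "jaw": 1},
    {"slide": [0, 1.4, 3.7], "dr": [0, 0, 0], "jaw": 1},
    {"slide": [0, 2, 4.5], "dr": [0, 0, 0], "jaw": 1},
    {"slide": [0, 2, 4.5], "dr": [0, 0, 0], "jaw": 1},
    {"slide": [0, 2, 4.5], "dr": [0, 0, 0], "jaw": 1},
    {"slide": [0, 2, 4.5], "dr": [0, 0, 0], "jaw": 1},
  ],
)

```text
t: 10.05
tool_pos: [0.5515, 0.0571, 0.3116]
orientation: [-2.529, 0.036, -0.013]
force: [0.9, 6.0, 5.6]
opening: 0.0075
gripper_force: 50.0
```

Run:
```python
from h import *
print(*tipnow())
```

```text
tip mm [-1.8 -0.5  9. ] footx 0.8 tilt 0.1 yaw 88.3 [0.9 6.  5.6]
```

Contact force of about 8 N, with the strip riding on the cleat at home height. Release.

Request:
servo_tool(
  increments=[
    {"slide": [0, 0, 0], "dr": [0, 0, 0], "jaw": 0.85},
    {"slide": [0, 0, 0], "dr": [0, 0, 0], "jaw": 0.7},
    {"slide": [0, 0, 0], "dr": [0, 0, 0], "jaw": 0.55},
    {"slide": [0, 0, 0], "dr": [0, 0, 0], "jaw": 0.4},
    {"slide": [0, 0, 0], "dr": [0, 0, 0], "jaw": 0.4},
    {"slide": [0, 0, 0], "dr": [0, 0, 0], "jaw": 0.4},
    {"slide": [0, 0, 0], "dr": [0, 0, 0], "jaw": 0.4},
    {"slide": [0, 0, 0], "dr": [0, 0, 0], "jaw": 0.4},
  ],
)

```text
t: 10.85
tool_pos: [0.5511, 0.0564, 0.3105]
orientation: [-2.531, 0.037, -0.01]
force: [-0.8, -0.3, -0.2]
opening: 0.0554
gripper_force: 0.0
```

```bash
cat > chk.py <<'E'
from h import *
import sys
np.set_printoptions(precision=4,suppress=True)
print(read_state()['force'],read_state()['opening'])
Bp=frame(binpose(-.0025,.009,0,g=G0)[:3,3],88.3)
for n in ['scene','side','wrist']:
    im,d,p=cam(n);P=cloud(d,p);cv2.imwrite(f'pics/{n}{sys.argv[1]}.png',im[...,::-1])
    L=(P-Bp[:3,3])@Bp[:3,:3]; m=blue(im)&(d>0)
    for k,sel in (('wallin',(abs(L[...,0]-.046)<.015)&(L[...,2]>.026)&(L[...,2]<.06)&(abs(L[...,1])<.055)),('floor',(abs(L[...,2]+.036)<.015)&(abs(L[...,0])<.04)&(abs(L[...,1])<.05))):
        Q=L[m&sel]
        if len(Q)>80: print(n,k,plane(Q),np.percentile(Q[:,1],[1,99]))
E
python3 chk.py 6
```

```text
[-0.8292 -0.3061 -0.177 ] 0.05540282698080947
scene wallin (array([ 0.0447, -0.0018,  0.0429]), array([-0.9999,  0.0004, -0.0103]), np.float64(0.0005196229137427523), 211) [-0.0544  0.0536]
scene floor (array([ 0.0027,  0.0089, -0.0362]), array([ 0.0085, -0.0013, -1.    ]), np.float64(0.0011013787719898604), 689) [-0.0292  0.0491]
side wallin (array([0.0468, 0.0338, 0.0421]), array([-0.9996,  0.0076,  0.0272]), np.float64(0.0010443549024480585), 117) [0.0105 0.0541]
wrist wallin (array([ 0.0467, -0.0084,  0.0436]), array([-1.    ,  0.0009, -0.006 ]), np.float64(0.0005919894394374852), 5157) [-0.0542  0.0467]
wrist floor (array([ 0.0181, -0.0039, -0.036 ]), array([ 0.0047,  0.0011, -1.    ]), np.float64(0.0004959440071165709), 3553) [-0.0476  0.0487]
```

The bin is home and plumb, within about 1 mm and 0.6°. Now I back the fingers off along their axis.

Request:
servo_tool(
  increments=[
    {"slide": [0, 0, -10], "dr": [0, 0, 0], "jaw": 0.3},
    {"slide": [0, 0, -25], "dr": [0, 0, 0], "jaw": 0.3},
    {"slide": [0, 0, -45], "dr": [0, 0, 0], "jaw": 0.3},
    {"slide": [0, 0, -70], "dr": [0, 0, 0], "jaw": 0.3},
    {"slide": [0, 0, -95], "dr": [0, 0, 0], "jaw": 0.3},
    {"slide": [0, 0, -115], "dr": [0, 0, 0], "jaw": 0.3},
    {"slide": [0, 0, -120], "dr": [0, 0, 0], "jaw": 0.3},
    {"slide": [0, 0, -120], "dr": [0, 0, 0], "jaw": 0.3},
    {"slide": [0, 0, -120], "dr": [0, 0, 0], "jaw": 0.3},
    {"slide": [0, 0, -120], "dr": [0, 0, 0], "jaw": 0.3},
  ],
)

```text
t: 12.0
tool_pos: [0.5489, -0.0119, 0.4077]
orientation: [-2.53, 0.037, -0.008]
force: [-0.2, -0.4, 0.6]
opening: 0.0652
gripper_force: 0.0
```

```bash
python3 chk.py 7
```

```text
[-0.2226 -0.4072  0.5552] 0.06522703115531298
scene wallin (array([ 0.0448, -0.0013,  0.0431]), array([-1.    ,  0.0006, -0.0001]), np.float64(0.0005010763208307153), 214) [-0.0539  0.0539]
scene floor (array([ 0.0019,  0.0094, -0.0361]), array([-0.001 , -0.0003,  1.    ]), np.float64(0.0010754387470755982), 719) [-0.0288  0.0489]
side wallin (array([0.0464, 0.022 , 0.0442]), array([ 0.9996, -0.0185, -0.0204]), np.float64(0.001028169901552317), 187) [-0.0488  0.054 ]
wrist wallin (array([ 0.0466, -0.0024,  0.0436]), array([-1.    ,  0.001 , -0.0083]), np.float64(0.0005728446839989038), 2208) [-0.0539  0.0538]
wrist floor (array([ 0.0177, -0.0028, -0.0361]), array([ 0.006,  0.001, -1.   ]), np.float64(0.0006029198088572119), 1969) [-0.0492  0.0488]
```

View pics/scene7.png

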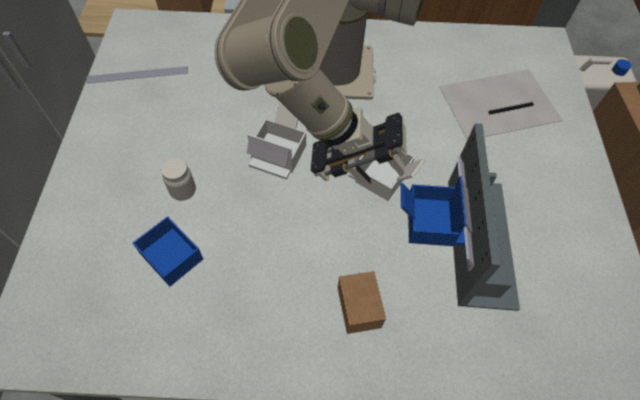

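The bin hangs level on the cleat at (437,213) with the gripper clear of it. The jar, plain bin and carton have not moved.

```bash
python3 -c "from plant import *;print(close_job())"
```

```text
the job is handed in; nothing more can be done
None
```

The blue bin with the strip was tilted 20° behind the cleat's lip, swung in and released; it hangs plumb (within about 0.5°) and fully home on the cleat, the bystanders look unmoved, and the job is handed in at about 12 s (no verdict was returned).

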